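Slide the yellow bangle blank out over the end of the ledge

ROBOT

A 7-joint arm with a two-finger parallel gripper is mounted at the origin on the work surface. World frame = base frame: x ahead of the robot, y to its left, z up, the work surface at z = 0. Lengths are in m, angles in rad, forces in N, time in s.
With the tool pointing down it reaches from about 0.425 to 0.95 m from the base axis. Payload 4.7 kg.
Tool frame: the origin (TCP) lies at the centre of the arm's flange, where the gripper is bolted on; the fingertips stand 173 mm ahead of it and the grasp point (between the pads) lies 155 mm ahead of it; z points along the fingers, y is the direction in which the jaws open and shut (so a half turn about z gives the same grasp; the last joint's range is limited). The gripper opens to 85 mm and grips with 20 to 120 N. Pads are 22 mm wide; open, the fingers measure 114 mm over their backs; the gripper's body (76 mm by 85 mm) begins 54 mm behind the grasp point. The pads swing forward as they close: fully open they stand 13 mm farther back than shut.
Start: joints at [-1.224, 0.469, -0.049, 1.532, 0.024, 1.141, -0.082], TCP at [0.248, 0.628, 0.405] pointing down, gripper open.
Joint ranges: [-2.59, 2.59], [-0.33, 1.99], [-1.39, 1.29], [0.1, 2.45], [-1.04, 4.18], [0.21, 1.99], [-2.66, 2.66]. Speed limits (rad/s): [2.57, 2.57, 3.14, 3.14, 3.14, 3.14, 3.14].

INTERFACE

Orientations are given as a unit quaternion [x, y, z, w].
In Python, from workcell import get_state, grab_frame, job_done gives the robot as it stands. The module is installed in compiled form; this text tells all that it offers.
- The arm moves only by the tool jog_arm, never from a script. Its argument "targets" is text: rows parted by semicolons, each of 4 numbers parted by spaces: the shift along the tool's x, y, z in cm, then the turn about the tool's z in degrees. In form: dx dy dz twist; .... A call has exactly 8 rows; each row shifts and turns the commanded pose from where the row before left it, along the tool's axes as they then stand; what a row does not reach is not made up. A row lasts 1/10 s, in which the tool goes at most 50 mm and 8.59 degrees, less where a joint would pass 70% of its speed; a pose out of reach is approached as far as the arm can. A call is refused whole if a number of a shift passes 5 or a number of a turn 8.59, either way. A call with a gripper value outside its range is refused whole. "hand" is the opening, from -1 (shut) to 1 (fully open), set as the call begins (left out, the last holds). The fingers move at their own pace and stop on an object; "squeeze" is the grip in N (left out, the last holds). Time passes only in rows, so rows that do not move let the fingers close, or fill a call up. It gives the time, the measured TCP pose, the force and the opening at its end, in the units of the state.
- get_state(): the state, without advancing time (a new reading comes with each control period).
- grab_frame(name): name is "scene" or "top"; returns a dict with "pixels" (480x640x3 uint8, blue, green, red), "fovy" (degrees; the focal length in pixels is half the picture's height over the tangent of half this angle, whatever the lens; pixels are square), "cx", "cy" (the principal point, pixels), "R" (3x3) and "t" (3): a world point X has camera coordinates R X + t. Camera axes: x right, y down, z forward; pixel columns grow to the right and rows downward; lengths in m; the calibration is good to about 2 mm. A picture is of the moment at which its call begins. There is no depth.
- job_done(): hands the job in, once; it reports no verdict.
The state is a dict: "time": time; "qpos": joint angles; "dq": joint speeds; "tau": joint torques, N m; "position": TCP position; "ee_rot": TCP orientation; "ft_force": force on the tool from outside, world axes, zero at the start; "ft_torque": the same for the moment, N m; "opening": opening from 0.0 (shut) to 1.0 (fully open).
Only numpy, scipy, OpenCV 4.12 (cv2) and the standard library are available. Lean on these libraries where they do the work, as an engineer would, in place of code of your own. Each camera call takes 0.05 s, during which the arm holds its last target. There are 200 camera calls.

TASK

On the bangle maker's ledge, push the yellow blank back until its long edge lies flush against the wooden rail, then push it along the rail, outwards over the end of the ledge nearest to it, until the leading one of its two brown bands lies over the ledge's end edge, so that its end sticks out ready to be taken up. Only push it with the fingers, never lift it or let it fall; it must finish flat and still flush against the rail. Leave the red blank and everything else where it is.

Things in the scene. Friction and masses are not known exactly. Their poses are not given: they have to be found in the camera images.
- yellow_blank: The blank to push: loose flat yellow plate, 60 (x) by 140 (y) by 6 mm thick, about 80 g, with two dark brown bands across it, each from 28 to 52 mm from a short end. Origin: centre of its underside; z up. It starts askew on the steel top, on the left or right half, its long edge (middle) about 11 to 24 mm in front of the rail, nothing overhanging. Slides under 2 N.
- red_blank: The other blank, same size, shape and brown bands but red; it lies on the other half of the ledge, at least 90 mm from the yellow one end to end, and must not be moved. Origin: centre of its underside.
- ledge: Fixed wooden block, 500 mm long (y), 190 deep (x from -90, robot side, to +100); place and yaw (to 0.2 rad) vary. Origin: on the table under its middle. Flat light-grey steel top 60 mm above it. A light wooden rail runs all along the back, face at x = +40 mm, 14 mm above the steel; a blank flush against it has its origin at x = +10 mm. Both ends, y = +250 and -250 mm, are open: a 60 mm drop.
- ledge_left_end (a point): Point on the left (+y) end edge of the steel top, at ledge x = -20 mm, y = +250 mm, height 60 mm.
- ledge_right_end (a point): Point on the right (-y) end edge of the steel top, at ledge x = -20 mm, y = -250 mm, height 60 mm.
- brass_weight: Bystander: loose brass weight 32 mm across, 36 mm tall, standing on the rail near its middle. Origin: centre of its underside.
- steel_mug: Bystander: loose steel mug, 84 mm across, 100 mm tall, on the table beyond the ledge's left end. Origin: centre of its underside.
- cone: Bystander: loose upright wooden cone, 90 mm across the foot, 150 mm tall, with bangles on it, on the table beyond the ledge's right end. Origin: centre of its underside.
- wood_press: Bystander: loose wooden hand press, 120 by 80 mm, 55 mm tall, on the table to the right, near the robot. Origin: centre of its underside.
- grooved_mould: Bystander: loose grooved wooden bar, 300 mm long, 50 mm wide, 30 mm tall, on the table behind the ledge. Origin: centre of its underside.
- brass_bowl: Bystander: loose brass bowl, 90 mm across, 45 mm tall, on the table to the left, near the robot. Origin: centre of its underside.
Things that resemble listed ones, but are neither listed nor needed, are in the scene too. Of the things shaped like the yellow_blank, the yellow one is meant.

How it is judged:
On the way, in this order (a step that is already met when the one before it is completed fails the run):
1. the yellow blank lies flush against the rail (gap under 5 mm, within 0.06 rad) before it is pushed out (overhang under 15 mm) (x of yellow_blank in the frame of ledge between 0.005 and 0.015 m and angle between the x axis of yellow_blank and the x axis of ledge, either way round below 0.06 rad and y of yellow_blank in the frame of ledge between -0.195 and 0.195 m), for 0.1 s.
2. it lies along the rail with its leading band over the ledge's end (x of yellow_blank in the frame of ledge between 0.005 and 0.015 m and angle between the x axis of yellow_blank and the x axis of ledge, either way round below 0.06 rad and (y of yellow_blank in the frame of ledge between 0.205 and 0.235 m or y of yellow_blank in the frame of ledge between -0.235 and -0.205 m)), for 0.1 s.
At the end, for the whole second after the job is handed in: The yellow blank rests flat and still on the ledge, its long edge within 5 mm of the rail and within 0.06 rad of it, and overhangs the nearer end of the ledge by 25 to 55 mm (the band spans 28 to 52 mm); the red blank is within 10 mm and every other thing within 15 mm of where it was (all of step 2 and angle between yellow_blank's own z axis and vertical below 0.05 rad and height (world z) of yellow_blank between 0.056 and 0.064 m and linear speed of yellow_blank below 0.01 m/s and distance of red_blank from where it was at the start of the episode below 0.01 m and distance of each of brass_weight, steel_mug, cone, wood_press, grooved_mould, brass_bowl from where it was at the start of the episode below 0.015 m); the robot touches nothing.
It fails at once if the yellow blank is lifted (over 12 mm), tipped (over 0.25 rad) or falls off the ledge (height (world z) of yellow_blank above 0.072 m or height (world z) of yellow_blank below 0.045 m or angle between yellow_blank's own z axis and vertical above 0.25 rad).
It fails at once if the red blank is moved by more than 10 mm (distance of red_blank from where it was at the start of the episode above 0.01 m).
It fails at once if another thing on the table or rail is moved by more than 15 mm (distance of any of brass_weight, steel_mug, cone, wood_press, grooved_mould, brass_bowl from where it was at the start of the episode above 0.015 m).
It also fails if it takes over 42 s, if anything falls off the work surface, if the arm or the gripper's body presses on something with over 40 N, if the wrist force passes 120 N, or if a joint passes its speed limit or range.

## Working session

There is one attempt and no reset: what is moved stays moved. The work goes in short steps, Python scripts to look and compute and a tool call to move; the robot and the scene stay as the last step left them, time stands still between calls to the robot, and variables do not carry over. Pictures are saved under pics/ and viewed, about 8 in all and at most 12, crops included, and the job is handed in when it is done.

Besides the shell and the picture viewer there is one more tool, called after "Call:" as a command line: name --argument value ..., lists and objects as JSON in quotes. jog_arm: Moves the arm, as the interface text tells. Its arguments: {"type":"object","properties":{"targets":{"type":"string"},"hand":{"type":"number"},"squeeze":{"type":"number"}},"required":["targets"]}

```bash
mkdir -p pics; cat > h.py <<'E'
import numpy as np, cv2
from workcell import get_state, grab_frame, job_done
def grab(n,f):
    d=grab_frame(n); cv2.imwrite('pics/'+f,d['pixels']); return d
def foc(d): return 240/np.tan(np.radians(d['fovy'])/2)
def ray(d,uv,z):
    uv=np.atleast_2d(np.array(uv,float)); R=np.array(d['R']);t=np.array(d['t'])
    c=np.c_[(uv[:,0]-d['cx'])/foc(d),(uv[:,1]-d['cy'])/foc(d),np.ones(len(uv))]
    w=c@R; C=-R.T@t; return C+w*((z-C[2])/w[:,2])[:,None]
def proj(d,X):
    c=np.atleast_2d(X)@np.array(d['R']).T+np.array(d['t']); return c[:,:2]/c[:,2:]*foc(d)+[d['cx'],d['cy']]
E
python3 - <<'E'
from h import *
for n in ('top','scene'):
    d=grab(n,n+'0.png'); print(n,d['fovy'],d['cx'],d['cy'],-np.array(d['R']).T@d['t'])
s=get_state();print(s['time'],s['position'],s['ee_rot'],s['opening'])
E
```

```text
top 43.57714587287215 312.2073722909377 240.21276234880804 [ 0.38383691 -0.01318216  1.88736374]
scene 52.79633021953376 329.80736077811736 243.29199822555242 [1.26818154 0.34527244 0.89294916]
0.1 [0.24761916 0.62771062 0.40374289] [ 1.86765057e-01  9.82404207e-01 -8.78405171e-04 -1.28983479e-04] 0.9997055817223659
```

View pics/top0.png

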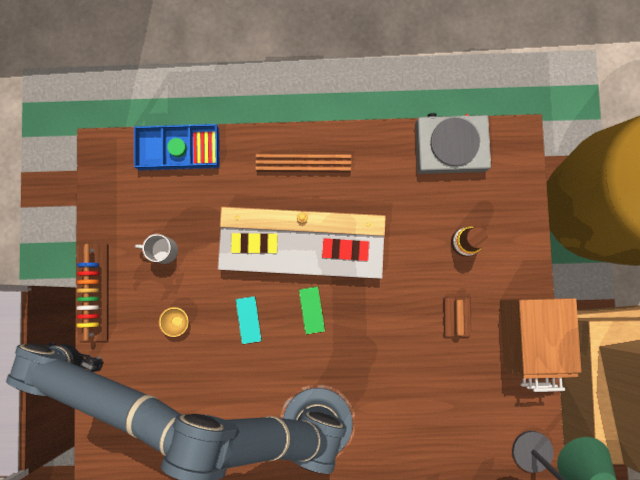

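View pics/scene0.png

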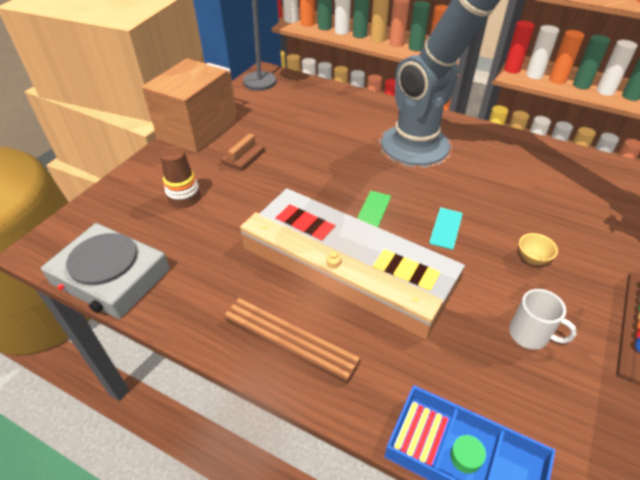

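Top view: candidates are the yellow plate with brown bands at (254,243), on the left half; the red plate (345,250); the cyan (248,320) and green (312,310) plates on the table; and the striped pieces in the blue tray (204,147). I choose the one at (254,243). Next I measure it and check a crop.

```bash
cat > m.py <<'E'
from h import *
def measure(d, box=(200,195,400,290)):
    im=d['pixels']; hsv=cv2.cvtColor(im,cv2.COLOR_BGR2HSV); H,S,V=[hsv[...,i].astype(int) for i in range(3)]
    x0,y0,x1,y1=box; roi=np.zeros(H.shape,bool); roi[y0:y1,x0:x1]=1
    out={}
    out['steel']=roi&(S<40)&(V>140)
    out['yellow']=roi&(H>22)&(H<35)&(S>170)&(V>120)
    out['red']=roi&((H<8)|(H>172))&(S>170)&(V>110)
    out['rail']=roi&(H>10)&(H<25)&(S>60)&(S<170)&(V>170)
    return out
def rect(m,d,z):
    v,u=np.nonzero(m); return cv2.minAreaRect(ray(d,np.c_[u,v],z)[:,:2].astype(np.float32))
E
python3 - <<'E'
from m import *
d=grab('top','top1.png'); M=measure(d)
for k,z in (('steel',.06),('yellow',.066),('red',.066),('rail',.074)): print(k,M[k].sum(),rect(M[k],d,z))
c=d['pixels'][200:290,205:395]; 
o=c.copy()
for k,col in (('steel',(255,0,0)),('yellow',(0,255,0)),('red',(255,0,255)),('rail',(0,0,0))): o[M[k][200:290,205:395]]=col
cv2.imwrite('pics/c1.png',cv2.resize(np.vstack([c,o]),None,fx=3.3,fy=3.3,interpolation=cv2.INTER_NEAREST)) 
E
```

```text
steel 4795 ((0.5181085467338562, 0.03464040160179138), (0.4982966482639313, 0.1284140795469284), 85.23118591308594)
yellow 561 ((0.5511249899864197, 0.17636096477508545), (0.13458152115345, 0.055085860192775726), 88.28005981445312)
red 600 ((0.5241705179214478, -0.10048217326402664), (0.13677583634853363, 0.057788971811532974), 84.1072998046875)
rail 3307 ((0.5547468662261963, 0.03288671374320984), (0.5024950504302979, 0.18548081815242767), 84.65096282958984)
```

View pics/c1.png

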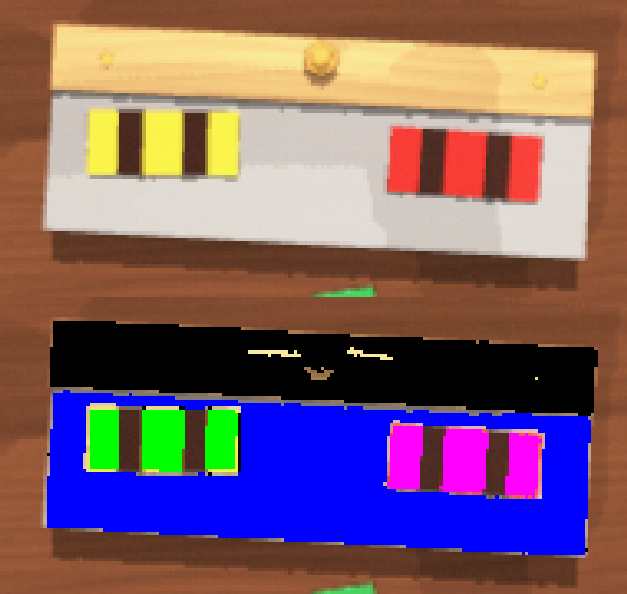

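The crop confirms it: yellow plate with two brown bands, in front of the rail on the left half. The steel measures 498 x 128 mm against 500 x 130. The rail gap is 14 mm, the skew about 3 deg and ledge y about +0.144, all within the stated ranges. I'll go for two-finger (open) pushing against the rail.

```bash
cat >> h.py <<'E'
a=np.radians(85.23-90); EX=np.array([np.cos(a),np.sin(a)]); EY=np.array([-EX[1],EX[0]]); C0=np.array([.5181,.03464])+.025*EX
def led(p): q=np.asarray(p)[:2]-C0; return np.array([q@EX,q@EY])
def st():
    s=get_state(); from scipy.spatial.transform import Rotation as Ro
    y=Ro.from_quat(s['ee_rot']).as_matrix()[:,1]
    print('t',round(s['time'],2),'ledge mm',(led(s['position'])*1e3).round(1),'z',round(s['position'][2]*1e3,1),'twist needed',round(np.degrees(np.arctan2(y[1],y[0]))-85.23,2),'F',np.round(s['ft_force'],1),'op',round(s['opening'],2))
E
python3 -c "
from h import *
st()
for p in ([.5511,.17636],[.52417,-.10048]): print(led(p))"
```

```text
t 0.15 ledge mm [-343.8  568.5] z 403.9 twist needed -16.76 F [-0.6 -0.3  0.1] op 1.0
[-0.00389917  0.14397331]
[-0.00771498 -0.13414726]
```

Call:
jog_arm --targets "0 0 0 -8.4; 0 0 0 -8.35; -2.1 -3.2 0 0; -2.1 -3.2 0 0; -2.1 -3.2 0 0; -2.1 -3.2 0 0; -2.1 -3.2 0 0; -2.1 -3.2 0 0" --hand 1

```text
time: 0.95
position: [0.3578, 0.4245, 0.4045]
ee_rot: [0.042, 0.999, -0.0, -0.0]
ft_force: [0.8, 0.8, 0.8]
opening: 1.002
```

Call:
jog_arm --targets "-2.1 -3.2 0 0; -2.1 -3.2 0 0; -2.1 -3.2 0 0; -2.1 -3.2 0 0; -2.1 -3.2 0 0; -2.1 -3.2 0 0; 0 0 0 0; 0 0 0 0"

```text
time: 1.75
position: [0.467, 0.2235, 0.4046]
ee_rot: [0.043, 0.999, 0.0, -0.0]
ft_force: [-0.5, 0.5, 0.8]
opening: 0.997
```

```bash
python3 -c "
from h import *
st()"
```

```text
t 1.75 ledge mm [-91.6 183.9] z 404.6 twist needed -0.14 F [-0.5  0.5  0.8] op 1.0
```

Call:
jog_arm --targets "-0.9 -1.4 0 0; -0.9 -1.3 0 0; -0.8 -1.3 2 0; 0 0 3 0; 0 0 3.5 0; 0 0 3.5 0; 0 0 2.5 0; 0 0 0 0"

```text
time: 2.55
position: [0.4874, 0.1834, 0.2564]
ee_rot: [0.04, 0.999, -0.001, -0.004]
ft_force: [-0.3, 0.5, -0.1]
opening: 1.001
```

```bash
python3 - <<'E'
from h import *
st(); d=grab('scene','s2.png'); cv2.imwrite('pics/s2c.png',cv2.resize(d['pixels'][170:340,260:480],None,fx=3.5,fy=3.5))
E
```

```text
t 2.55 ledge mm [-68.  145.7] z 256.4 twist needed 0.16 F [-0.3  0.5 -0.1] op 1.0
```

View pics/s2c.png

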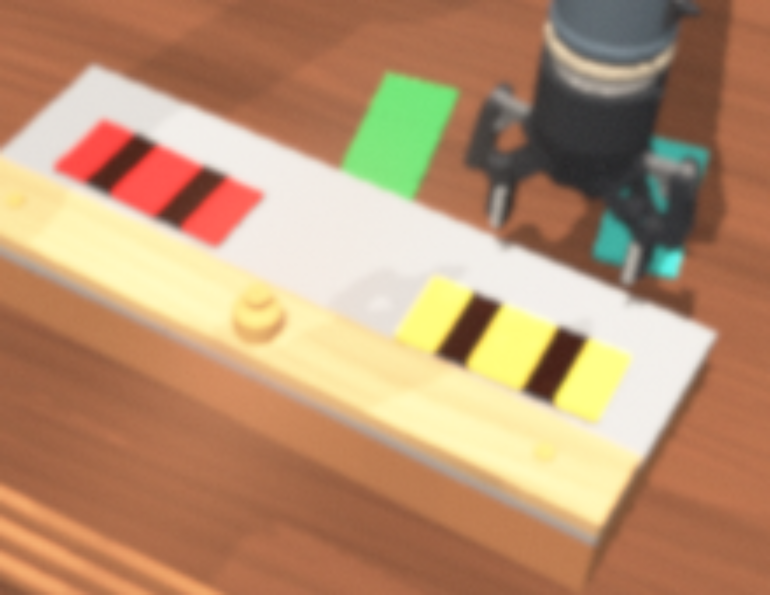

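The fingers straddle the right span in front of the yellow blank, above the steel's front strip. Descending carefully and feeling for the steel.

Call:
jog_arm --targets "0 0 0.5 0; 0 0 0.5 0; 0 0 0.5 0; 0 0 0.4 0; 0 0 0.1 0; 0 0 0.1 0; 0 0 0.1 0; 0 0 0.1 0"

```text
time: 3.4
position: [0.4895, 0.1822, 0.2368]
ee_rot: [0.042, 0.999, 0.0, 0.0]
ft_force: [-0.4, 0.8, -0.3]
opening: 0.999
```

Call:
jog_arm --targets "0 0 0.1 0; 0 0 0.1 0; 0 0 0.1 0; 0 0 0.1 0; 0 0 0.1 0; 0 0 0.1 0; 0 0 0 0; 0 0 0 0"

```text
time: 4.2
position: [0.4894, 0.1822, 0.2307]
ee_rot: [0.042, 0.999, 0.0, -0.0]
ft_force: [0.1, 0.3, -0.6]
opening: 1.001
```

Call:
jog_arm --targets "0 0 0.1 0; 0 0 0.1 0; 0 0 0.1 0; 0 0 0.1 0; 0 0 0.1 0; 0 0 0.1 0; 0 0 0 0; 0 0 0 0"

```text
time: 5.0
position: [0.4894, 0.1822, 0.2247]
ee_rot: [0.042, 0.999, 0.0, -0.0]
ft_force: [0.5, 0.8, -0.3]
opening: 1.0
```

Call:
jog_arm --targets "0 0 0.1 0; 0 0 0 0; 0 0 0.1 0; 0 0 0 0; 0 0 0.1 0; 0 0 0 0; 0 0 0 0; 0 0 0 0"

```text
time: 5.8
position: [0.4894, 0.1822, 0.2217]
ee_rot: [0.042, 0.999, 0.0, 0.0]
ft_force: [0.4, -0.0, 0.5]
opening: 0.999
```

Call:
jog_arm --targets "-0.5 0 0 0; -0.5 0 0 0; -0.4 0 0 0; -0.3 0 0 0; -0.3 0 0 0; -0.3 0 0 0; -0.3 0 0 0; 0 0 0 0"

```text
time: 6.6
position: [0.5157, 0.18, 0.2217]
ee_rot: [0.042, 0.999, 0.0, 0.0]
ft_force: [-0.3, -0.2, -0.3]
opening: 1.005
```

```bash
python3 - <<'E'
from h import *
st(); d=grab('scene','s3.png'); cv2.imwrite('pics/s3c.png',cv2.resize(d['pixels'][200:340,340:480],None,fx=4,fy=4))
from m import *
d=grab('top','t3.png'); M=measure(d); print(rect(M['yellow'],d,.066))
E
```

```text
t 6.6 ledge mm [-39.5 144.7] z 221.7 twist needed -0.02 F [-0.3 -0.2 -0.3] op 1.01
((0.5569222569465637, 0.17473945021629333), (0.13494855165481567, 0.052080534398555756), 84.44967651367188)
```

View pics/s3c.png

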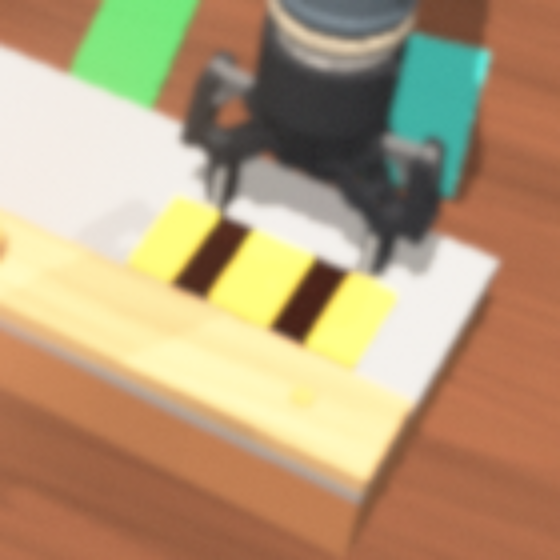

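The pads are at the long edge and the blank has squared up with the ledge (84.4° vs 85.2°). On to the rail.

Call:
jog_arm --targets "-0.2 0 0 0; -0.2 0 0 0; -0.1 0 0 0; -0.1 0 0 0; -0.1 0 0 0; 0 0 0 0; 0 0 0 0; 0 0 0 0"

```text
time: 7.5
position: [0.5223, 0.1795, 0.2217]
ee_rot: [0.042, 0.999, 0.0, 0.0]
ft_force: [-0.3, -0.2, -0.3]
opening: 1.003
```

```bash
python3 - <<'E'
from m import *
st()
d=grab('top','t4.png'); M=measure(d); r=rect(M['yellow'],d,.066);print(r,led(r[0]))
E
```

```text
t 7.5 ledge mm [-32.8 144.7] z 221.7 twist needed -0.01 F [-0.3 -0.2 -0.3] op 1.0
((0.5631155371665955, 0.1742609441280365), (0.135196715593338, 0.05190837383270264), 84.44673156738281) [0.0082493  0.14288069]
```

Call:
jog_arm --targets "-0.1 0 0 0; 0 0 0 0; -0.1 0 0 0; 0 0 0 0; 0 0 0 0; 0 0 0 0; 0 0 0 0; 0 0 0 0"

```text
time: 8.35
position: [0.5243, 0.1793, 0.2217]
ee_rot: [0.042, 0.999, 0.0, 0.0]
ft_force: [0.2, -0.2, -0.8]
opening: 0.997
```

Call:
jog_arm --targets "-0.05 0 0 0; 0 0 0 0; -0.05 0 0 0; 0 0 0 0; 0 0 0 0; 0 0 0 0; 0 0 0 0; 0 0 0 0"

```text
time: 9.15
position: [0.5253, 0.1792, 0.2217]
ee_rot: [0.042, 0.999, 0.0, 0.0]
ft_force: [-0.2, 0.2, 0.3]
opening: 1.001
```

Call:
jog_arm --targets "-0.05 0 0 0; 0 0 0 0; -0.05 0 0 0; 0 0 0 0; -0.05 0 0 0; 0 0 0 0; 0 0 0 0; 0 0 0 0"

```text
time: 9.95
position: [0.5268, 0.1791, 0.2217]
ee_rot: [0.042, 0.999, 0.0, 0.0]
ft_force: [0.2, 0.4, -0.6]
opening: 0.998
```

```bash
python3 - <<'E'
from m import *
st()
d=grab('top','t5.png'); M=measure(d); r=rect(M['yellow'],d,.066);print(r,led(r[0]))
cv2.imwrite('pics/t5c.png',cv2.resize(d['pixels'][200:290,205:300],None,fx=6,fy=6,interpolation=cv2.INTER_CUBIC))
E
```

```text
t 9.95 ledge mm [-28.3 144.7] z 221.7 twist needed -0.01 F [ 0.2  0.4 -0.6] op 1.0
((0.5679854154586792, 0.1740759164094925), (0.13526305556297302, 0.05230461806058884), 85.39981842041016) [0.0131177  0.14310126]
```

View pics/t5c.png

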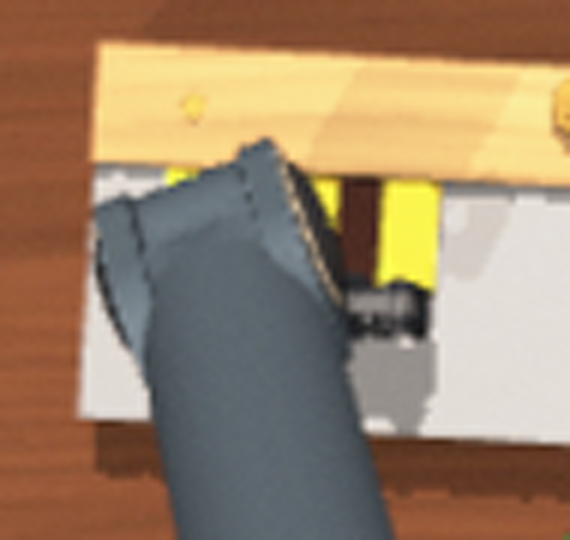

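The blank's yellow back edge meets the rail from row ~230 on, with no steel visible between. One gentle further seat, feeling for force.

Call:
jog_arm --targets "-0.05 0 0 0; 0 0 0 0; -0.05 0 0 0; 0 0 0 0; -0.05 0 0 0; 0 0 0 0; 0 0 0 0; 0 0 0 0"

```text
time: 10.8
position: [0.5279, 0.179, 0.2216]
ee_rot: [0.042, 0.999, -0.0, -0.001]
ft_force: [-3.6, -0.1, 2.8]
opening: 0.999
```

Contact force -3.6 N: seated flush. Back off, rise, then shut the fingers and go to the trailing end.

Call:
jog_arm --targets "0.3 0 0 0; 0.7 0 0 0; 1 0 0 0; 0 0 -1 0; 0 0 -3 0; 0 0 -3 0; 0 0 0 0; 0 0 0 0"

```text
time: 11.6
position: [0.5084, 0.1807, 0.2929]
ee_rot: [0.042, 0.999, 0.001, 0.001]
ft_force: [-0.6, -0.7, -0.1]
opening: 0.996
```

Call:
jog_arm --targets "0 -2 0 0; 0 -2.5 0 0; 0 -2.5 0 0; 0 -2 0 0; -1.5 -1.4 0 0; -2 0 0 0; -2 0 0 0; 0 0 0 0" --hand -1 --squeeze 30

```text
time: 12.4
position: [0.556, 0.0719, 0.2908]
ee_rot: [0.042, 0.999, -0.0, 0.0]
ft_force: [-0.4, -0.1, -0.4]
opening: 0.001
```

```bash
python3 - <<'E'
from m import *
st()
d=grab('top','t6.png'); M=measure(d); r=rect(M['yellow'],d,.066);print(r,led(r[0]))
d=grab('scene','s6.png'); cv2.imwrite('pics/s6c.png',cv2.resize(d['pixels'][190:340,310:480],None,fx=4,fy=4))
E
```

```text
t 12.4 ledge mm [ 9.7 40.2] z 290.8 twist needed -0.09 F [-0.4 -0.1 -0.4] op 0.0
((0.5683607459068298, 0.19887664914131165), (0.0857611671090126, 0.055841390043497086), 85.39977264404297) [0.0114294  0.16784731]
```

View pics/s6c.png

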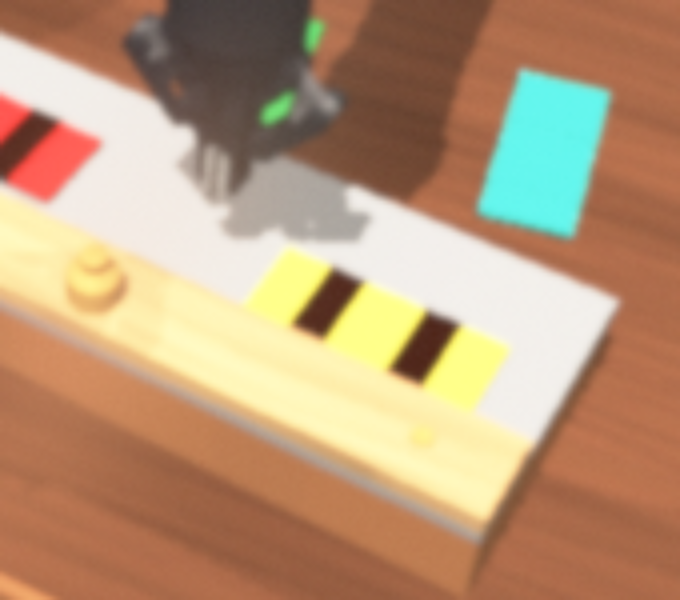

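Blank lies flush, shut fingers are off its trailing end. Descend and feel.

Call:
jog_arm --targets "0 0 1 0; 0 0 1.5 0; 0 0 1.2 0; 0 0 0.8 0; 0 0 0.5 0; 0 0 0.3 0; 0 0 0.1 0; 0 0 0 0"

```text
time: 13.3
position: [0.5546, 0.0724, 0.2379]
ee_rot: [0.042, 0.999, 0.0, 0.0]
ft_force: [0.2, -0.6, 0.4]
opening: -0.0
```

Call:
jog_arm --targets "0 0 0.1 0; 0 0 0.05 0; 0 0 0 0; 0.1 0.4 0 0; 0 0.4 0 0; 0 0.3 0 0; 0 0.3 0 0; 0 0 0 0"

```text
time: 14.1
position: [0.5547, 0.0872, 0.2362]
ee_rot: [0.041, 0.999, 0.0, 0.0]
ft_force: [-0.6, 0.1, 0.8]
opening: 0.002
```

```bash
python3 - <<'E'
from m import *
st()
d=grab('top','t7.png'); M=measure(d); r=rect(M['yellow'],d,.066);print(r,led(r[0]))
v,u=np.nonzero(M['yellow']); P=(ray(d,np.c_[u,v],.066)[:,:2]-C0); print('y range',np.percentile(P@EY,[0,1,99,100]),'x',np.percentile(P@EX,[1,99]))
E
```

```text
t 14.1 ledge mm [ 7.1 55.4] z 236.2 twist needed 0.05 F [-0.6  0.1  0.8] op 0.0
((0.5684524178504944, 0.20030710101127625), (0.0831739604473114, 0.055587660521268845), 85.10606384277344) [0.0114018  0.16928043]
y range [0.1277511  0.12834631 0.21017163 0.21080865] x [-0.01613426  0.03895103]
```

Call:
jog_arm --targets "0 0 0.1 0; 0 0.4 0 0; 0 0.4 0 0; 0 0.4 0 0; 0 0.4 0 0; 0 0.4 0 0; 0 0.4 0 0; 0 0.4 0 0"

```text
time: 14.95
position: [0.557, 0.1147, 0.2352]
ee_rot: [0.042, 0.999, 0.0, 0.0]
ft_force: [0.6, -0.6, -0.2]
opening: 0.004
```

Call:
jog_arm --targets "0 0.4 0 0; 0 0.4 0 0; 0 0.4 0 0; 0 0.3 0 0; 0 0.3 0 0; 0 0.3 0 0; 0 0.2 0 0; 0 0 0 0"

```text
time: 15.75
position: [0.5589, 0.1377, 0.2352]
ee_rot: [0.041, 0.999, 0.0, 0.0]
ft_force: [-0.3, 0.1, -0.3]
opening: 0.002
```

```bash
cat > y.py <<'E'
from m import *
st()
import sys
d=grab('top',sys.argv[1]); M=measure(d); r=rect(M['yellow'],d,.066);print(r,led(r[0]))
v,u=np.nonzero(M['yellow']); P=(ray(d,np.c_[u,v],.066)[:,:2]-C0); print('y range',np.percentile(P@EY,[0,1,99,100]),'x',np.percentile(P@EX,[1,99]))
E
python3 y.py t8.png
```

```text
t 15.75 ledge mm [  7.1 106.1] z 235.2 twist needed 0.02 F [-0.3  0.1 -0.3] op 0.0
((0.5733749866485596, 0.25065210461616516), (0.0683922991156578, 0.05634443089365959), 84.91928100585938) [0.01212083 0.21986041]
y range [0.18581267 0.18679474 0.25368209 0.25412602] x [-0.01569905  0.04001722]
```

The blank slides along flush (0.3° off); its end is now at y≈0.255. Another 34 mm.

Call:
jog_arm --targets "0 0.4 0 0; 0 0.4 0 0; 0 0.4 0 0; 0 0.4 0 0; 0 0.4 0 0; 0 0.4 0 0; 0 0.3 0 0; 0 0 0 0"

```text
time: 16.6
position: [0.5611, 0.1649, 0.2352]
ee_rot: [0.041, 0.999, 0.0, 0.0]
ft_force: [0.0, -0.0, 0.6]
opening: 0.002
```

Call:
jog_arm --targets "0 0.3 0 0; 0 0.2 0 0; 0 0.1 0 0; 0 0 0 0; 0 0 0 0; 0 0 0 0; 0 0 0 0; 0 0 0 0"

```text
time: 17.4
position: [0.5616, 0.1701, 0.2352]
ee_rot: [0.042, 0.999, 0.0, 0.0]
ft_force: [0.3, -0.2, -0.2]
opening: 0.002
```

```bash
python3 y.py t9.png
```

```text
t 17.4 ledge mm [  7.1 138.6] z 235.2 twist needed -0.02 F [ 0.3 -0.2 -0.2] op 0.0
((0.5761578679084778, 0.2857220768928528), (0.061063311994075775, 0.061647456139326096), 89.26029968261719) [0.01197779 0.25504033]
y range [0.22258558 0.22585859 0.28570588 0.28658907] x [-0.0173241   0.04148324]
```

Call:
jog_arm --targets "0 -0.5 0 0; 0 -1 0 0; 0 -1 0 0; 0 0 -3 0; 0 0 -4 0; 0 0 -4 0; 0 -4 -3 0; 0 -4 0 0"

```text
time: 18.25
position: [0.5539, 0.0645, 0.38]
ee_rot: [0.041, 0.999, 0.001, 0.005]
ft_force: [1.1, -0.5, -0.5]
opening: -0.004
```

Call:
jog_arm --targets "4 0 0 0; 4 0 0 0; 4 0 0 0; 0 0 0 0; 0 0 0 0; 0 0 0 0; 0 0 0 0; 0 0 0 0"

```text
time: 19.05
position: [0.4341, 0.0754, 0.3751]
ee_rot: [0.042, 0.999, -0.0, -0.0]
ft_force: [-0.3, -0.4, 0.4]
opening: -0.0
```

```bash
python3 y.py t10.png; python3 - <<'E'
from m import *
d=grab('scene','s10.png'); t=cv2.imread('pics/t10.png')
cv2.imwrite('pics/f10.png',np.hstack([cv2.resize(t[200:290,205:295],(396,396),interpolation=cv2.INTER_CUBIC),cv2.resize(d['pixels'][230:340,370:480],(396,396))]))
d0=cv2.imread('pics/top0.png'); D=dict(pixels=d0); M0=measure(D); M1=measure(dict(pixels=t))
for M in (M0,M1): v,u=np.nonzero(M['red']); print('red px',u.mean(),v.mean())
E
```

```text
t 19.05 ledge mm [-112.1   33.6] z 375.1 twist needed -0.05 F [-0.3 -0.4  0.4] op -0.0
((0.571058452129364, 0.24759280681610107), (0.1388954222202301, 0.06111716479063034), 83.85774993896484) [0.01006671 0.21661907]
y range [0.14645945 0.14851348 0.28467728 0.28594115] x [-0.01670949  0.03950428]
red px 344.86333333333334 249.13
red px 345.05210084033615 249.09915966386555
```

View pics/f10.png

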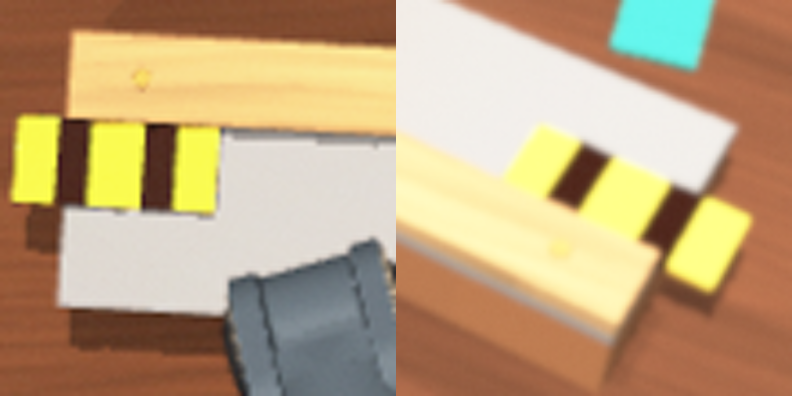

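```bash
python3 - <<'E'
from m import *
d=grab('top','t11.png')
for f in ('top0','t10','t11'):
    m=measure(dict(pixels=cv2.imread(f'pics/{f}.png')))['yellow'].astype(np.uint8)
    n,l,s,c=cv2.connectedComponentsWithStats(m); k=[i for i in range(1,n) if s[i,4]>60]
    P=np.array([led(p) for p in ray(d,c[k],.066)])*1e3; P=P[P[:,1].argsort()]
    print(f,P.round(1).tolist(),'tilt rad',np.polyfit(P[:,1],P[:,0],1)[0].round(4))
E
```

```text
top0 [[0.4, 91.0], [-2.8, 144.1], [-5.3, 198.7]] tilt rad -0.0532
t10 [[11.5, 161.4], [11.9, 215.7], [11.1, 271.0]] tilt rad -0.003
t11 [[11.5, 161.3], [11.7, 215.7], [11.4, 271.0]] tilt rad -0.0012
```

Tilt is 0.001–0.003 rad, x about 10–12 mm, centre y about 216 mm (overhang about 36 mm), and it isn't moving. Handing in.

```bash
python3 -c "
from h import *
st(); print(job_done())"
```

```text
t 19.2 ledge mm [-112.5   33.7] z 375.0 twist needed -0.03 F [-0.3  0.1 -0.2] op 0.0
the job is handed in; nothing more can be done
None
```

I pushed the yellow blank flush against the rail with both open fingers, stopping at a 3.6 N contact force. I then slid it out over the left end with the fingers shut, and handed in at 19.2 s with the arm clear. No verdict was reported.

**Final checks on the yellow blank:**
- **Position:** it lies at ledge x about 10–12 mm and y about 216 mm. That is an overhang of about 36 mm, with the leading band over the end edge.
- **Angle:** three patch centroids gave 0.001–0.003 rad. The rectangle fit disagreed, giving about 0.024 rad, probably pixel noise; both are under the 0.06 limit.
- **Still and flat:** two pictures showed no measurable movement, and it looks flat in both camera views.

**Everything else:** the red blank's centroid moved less than 0.2 px (under 1 mm). I didn't measure the other things one by one, but the force readings showed no contact besides the rail push.

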